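Close the bead jars after the workshop

ROBOT

A 6-joint arm with a two-finger parallel gripper is mounted at the origin on the work surface. World frame = base frame: x ahead of the robot, y to its left, z up, the work surface at z = 0. Lengths are in m, angles in degrees, forces in N, time in s.
With the tool pointing down it reaches from about 0.325 to 0.775 m from the base axis. Payload 5.5 kg.
Tool frame: the origin (TCP) lies at the centre of the arm's flange, where the gripper is bolted on; the fingertips stand 182 mm ahead of it and the grasp point (between the pads) lies 163 mm ahead of it; z points along the fingers, y is the line along which they close (so a half turn about z gives the same grasp; the last joint's range is limited). The gripper opens to 88 mm and grips with 3 to 60 N. Pads are 20 mm wide; open, the fingers measure 115 mm over their backs; the gripper's body (75 mm by 178 mm) begins 61 mm behind the grasp point.
Start: joints at [63.272, 5.22, 70.514, -0, 104.267, -3.249], TCP at [0.239, 0.55, 0.405] pointing down, gripper open.
Joint ranges: [-164.24, 164.24], [-49.07, 125.15], [9.68, 141.18], [-86.29, 266.29], [3.28, 154.24], [-151.56, 151.56]. Speed limits (degrees/s): [147.25, 147.25, 172.46, 180, 180, 180].

INTERFACE

Orientations are given as [roll, pitch, yaw] about the fixed x, y, z axes, in that order (R = Rz(yaw) Ry(pitch) Rx(roll)).
In Python, from station import r gives the robot as it stands. The module is installed in compiled form; this text tells all that it offers. Calls block until the motion is done:
- r.reach(position, orientation): joint-space move of the TCP to a pose.
- r.servo_line(position, rotation=None, speed=0.15): straight line of the TCP; rotation=None keeps the orientation; speed is the mean speed in m/s.
- r.move_joints(angles): joint-space move.
- r.let_go() and r.grab(squeeze=None): open the fingers fully, or close them until they stop; squeeze is the grip in N (None keeps the last).
- r.wait(seconds).
- r.inverse_kinematics(position, orientation): joint angles nearest the present ones, or None.
- r.sense(): the state.
- r.snapshot(name): name is "side" or "top"; returns a dict with "frame" (400x640x3 uint8, red, green, blue), "fx", "fy", "cx", "cy" (pixels), "dist_coeffs" ([k1, k2, p1, p2, k3] as OpenCV has them; the pictures are not rectified), "R" (3x3) and "t" (3): a world point X has camera coordinates R X + t. Camera axes: x right, y down, z forward; pixel columns grow to the right and rows downward; lengths in m; the calibration is good to about 2 mm. A picture is of the moment at which its call begins. There is no depth.
A pose or a line that the arm cannot do raises r.IKError and nothing moves.
- r.hand_in(): hands the job in; it is judged then, once.
The state is a dict: "clock": time; "joints": joint angles; "joint_vel": joint speeds; "joint_torque": joint torques, N m; "tcp_pos": TCP position; "orientation": TCP orientation; "contact_force": force on the tool from outside, world axes, zero at the start; "torque": the same for the moment, N m; "opening": finger opening in m; "gripper_force": force on a finger pad.
Only numpy, scipy, OpenCV 4.12 (cv2) and the standard library are available. Lean on these libraries where they do the work, as an engineer would, in place of code of your own. Each camera call takes 0.05 s, during which the arm holds its last target. There are 200 camera calls.

TASK

The craft class is over and the four glass bead jars stand open: put each bamboo lid on the jar of its own size. Three of the lids are piled up and the fourth lies by itself; take the pile apart from the top down and set every lid plug down, level and fully home on its jar. Leave the jars standing where they are.

Things in the scene. Friction and masses are not known exactly. Their poses are not given: they have to be found in the camera images.
- lid_large_centre (a point): The large lid: loose, pale bamboo, 22 mm high: a round disc 69 mm across, 12 mm thick, over a plug 10 mm deep, 58 mm across, tapering to 49 mm at its foot. Point: on its axis, half-way up, 11 mm above the foot and 11 mm below the top; z is its axis, up. Lids lie plug down on the table or on the flat top of another lid. Grip it by the disc's edge: 10 mm is free under the disc.
- jar_large_mouth (a point): The large jar: straight clear glass with some coloured beads, standing loose; 69 mm across, 84 mm tall, mouth 62 mm across inside. Point: centre of the mouth at the rim's height; z is its axis, up. Only the large lid fits: its plug drops in with 2 mm to spare all round and the disc rests on the rim, lid centre 1 mm above this point.
- lid_medium_centre (a point): The medium lid: loose, pale bamboo, 22 mm high: a round disc 58 mm across, 12 mm thick, over a plug 10 mm deep, 47 mm across, tapering to 38 mm at its foot. Point: on its axis, half-way up, 11 mm above the foot and 11 mm below the top; z is its axis, up. Lids lie plug down on the table or on the flat top of another lid. Grip it by the disc's edge: 10 mm is free under the disc.
- jar_medium_mouth (a point): The medium jar: straight clear glass with some coloured beads, standing loose; 58 mm across, 74 mm tall, mouth 51 mm across inside. Point: centre of the mouth at the rim's height; z is its axis, up. Only the medium lid fits: its plug drops in with 2 mm to spare all round and the disc rests on the rim, lid centre 1 mm above this point.
- lid_small_centre (a point): The small lid: loose, pale bamboo, 22 mm high: a round disc 47 mm across, 12 mm thick, over a plug 10 mm deep, 36 mm across, tapering to 27 mm at its foot. Point: on its axis, half-way up, 11 mm above the foot and 11 mm below the top; z is its axis, up. Lids lie plug down on the table or on the flat top of another lid. Grip it by the disc's edge: 10 mm is free under the disc.
- jar_small_mouth (a point): The small jar: straight clear glass with some coloured beads, standing loose; 47 mm across, 64 mm tall, mouth 40 mm across inside. Point: centre of the mouth at the rim's height; z is its axis, up. Only the small lid fits: its plug drops in with 2 mm to spare all round and the disc rests on the rim, lid centre 1 mm above this point.
- lid_tiny_centre (a point): The tiny lid: loose, pale bamboo, 22 mm high: a round disc 36 mm across, 12 mm thick, over a plug 10 mm deep, 25 mm across, tapering to 16 mm at its foot. Point: on its axis, half-way up, 11 mm above the foot and 11 mm below the top; z is its axis, up. Lids lie plug down on the table or on the flat top of another lid. Grip it by the disc's edge: 10 mm is free under the disc.
- jar_tiny_mouth (a point): The tiny jar: straight clear glass with some coloured beads, standing loose; 36 mm across, 54 mm tall, mouth 29 mm across inside. Point: centre of the mouth at the rim's height; z is its axis, up. Only the tiny lid fits: its plug drops in with 2 mm to spare all round and the disc rests on the rim, lid centre 1 mm above this point.
Not all that is in view belongs to the job. What is shaped like the part that bears lid_large_centre but orange is not meant.

How it is judged:
By the outcome, as a careful person would: the job done as asked, in the order asked, and still so for the second after the job is handed in, with the robot touching nothing.
It also fails if it takes over 96 s, if anything falls off the work surface, if the arm or the gripper's body presses on something with over 40 N, if the wrist force passes 120 N, or if a joint passes its speed limit or range.

## Working session

There is one attempt and no reset: what is moved stays moved. The work goes in short steps, each a Python script; the robot and the scene stay as the last script left them, time stands still between calls to the robot, and variables do not carry over. Pictures are saved under pics/ and viewed, at most 14 in all, crops included, and the job is handed in when it is done.

```bash
mkdir -p pics
python3 - <<'E'
from station import r
import cv2,pickle
for n in("side","top"):
    s=r.snapshot(n); pickle.dump(s,open(n+'.pkl','wb')); cv2.imwrite(f'pics/{n}0.png',s['frame'][:,:,::-1]); print(n,s['fx'],s['cx'],s['cy'],s['dist_coeffs'],s['R'],s['t'])
print(r.sense())
E
```

```text
side 392.43357974622626 319.6436777261797 202.78850974925123 [-0.00546756  0.          0.          0.          0.        ] [[ 0.78641147 -0.61761894  0.01018993]
 [-0.42250841 -0.5498656  -0.72050987]
 [ 0.45060364  0.56231189 -0.69336981]] [-0.37300172  0.26960311  0.81898255]
top 434.85914337277245 327.9831512391737 201.28309733475288 [-0.10772338  0.          0.          0.          0.        ] [[-0.01024624 -0.99965324  0.02425733]
 [-0.98037543  0.00526662 -0.19706923]
 [ 0.19687314 -0.02580051 -0.98008944]] [-0.00724283  0.49275544  1.08050409]
{'clock': 0.1, 'joints': array([ 6.32721700e+01,  5.25647111e+00,  7.05753967e+01, -2.54520891e-03,
        1.04267603e+02, -3.24975723e+00]), 'joint_vel': array([-0.01608154, -0.10235827, -0.08307281, -0.06589048, -0.00543233,
       -0.07808347]), 'joint_torque': array([ 1.53383371e-03, -4.47853482e+01, -4.07571352e+01,  6.99572498e-02,
        2.84544291e-02, -8.49723415e-05]), 'tcp_pos': array([0.23907461, 0.55035336, 0.40363986]), 'orientation': array([-1.79900549e+02, -3.17502169e-03,  1.56521299e+02]), 'contact_force': array([-0.14076162,  0.28562575, -0.03610522]), 'torque': array([ 0.00472803, -0.02232428,  0.00817588]), 'gripper_force': 0.0, 'opening': 0.0879818119454422}
```

View pics/top0.png

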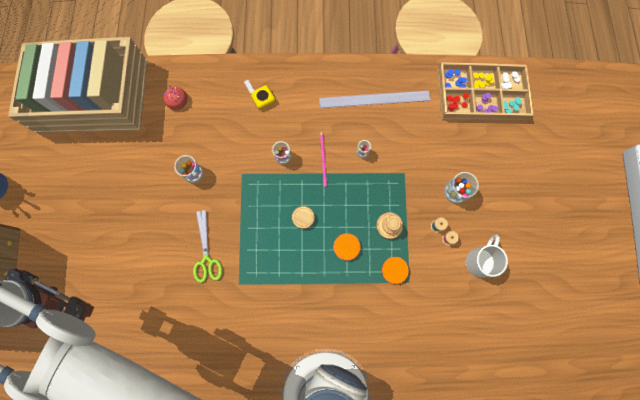

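View pics/side0.png

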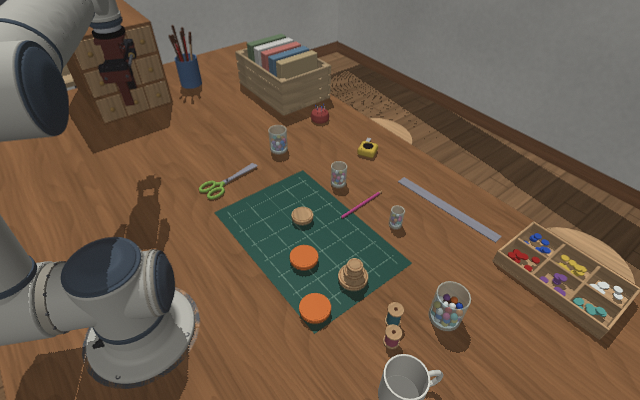

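The top view shows:
- Pale lids: one loose at (303,217), and the pile at (389,225).
- Orange decoys at (347,247) and (395,270), and spools at (440,225) and (452,238). None of these are wanted.
- Jars at (462,187), (188,168), (282,152) and (364,148). The mug at (490,258) isn't a jar.

I'll check these choices in one close composite of crops.

Run:
```python
import cv2,numpy as np,pickle
t=pickle.load(open('top.pkl','rb'))['frame'][:,:,::-1]; s=pickle.load(open('side.pkl','rb'))['frame'][:,:,::-1]
def c(f,u,v): return cv2.resize(f[v-25:v+25,u-25:u+25],(200,200),interpolation=cv2.INTER_CUBIC)
a=np.hstack([c(t,*p) for p in[(389,225),(303,217),(462,187),(188,168)]])
b=np.hstack([c(t,*p) for p in[(282,152),(364,148)]]+[c(s,*p) for p in[(353,275),(302,216)]])
d=np.hstack([c(s,*p) for p in[(450,306),(278,139),(339,174),(397,216)]])
cv2.imwrite('pics/crop.png',np.vstack([a,b,d]))
```

```text
(no output)
```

View pics/crop.png

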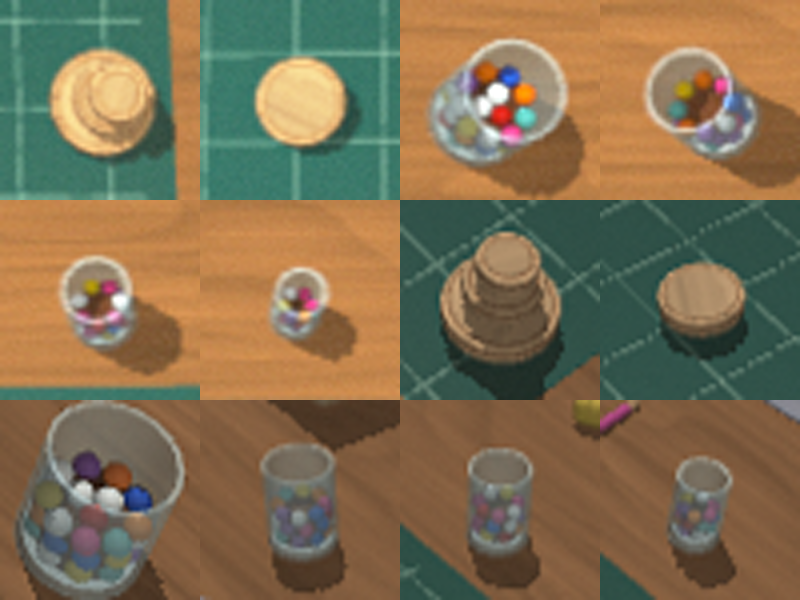

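The crops confirm the pile is large, small and tiny from the bottom up, and the loose lid is the medium. The jars, by size: large at top (466,184), medium (185,165), small (281,150), tiny (364,146). Next I triangulate.

```bash
cat > h.py <<'E'
import numpy as np,cv2,pickle
def ray(s,uv):
    K=np.array([[s['fx'],0,s['cx']],[0,s['fy'],s['cy']],[0,0,1]])
    p=cv2.undistortPoints(np.array([[uv]],float),K,np.array(s['dist_coeffs']))[0,0]
    R=np.array(s['R']);return -R.T@np.array(s['t']),R.T@np.array([*p,1])
def plane(s,uv,z):
    o,d=ray(s,uv);return (o+d*(z-o[2])/d[2])[:2]
def tri(s1,u1,s2,u2):
    A=np.zeros((3,3));b=np.zeros(3)
    for s,u in((s1,u1),(s2,u2)):
        o,d=ray(s,u);d/=np.linalg.norm(d);M=np.eye(3)-np.outer(d,d);A+=M;b+=M@o
    return np.linalg.solve(A,b)
E
python3 - <<'E'
from h import *
T=pickle.load(open('top.pkl','rb'));S=pickle.load(open('side.pkl','rb'))
P=dict(jl=((465.6,184.1),(453.5,295.6),.084),jm=((184.9,165.2),(277.4,130.1),.074),js=((280.7,149.5),(338.6,166.1),.064),jt=((363.7,145.7),(397.6,210),.054),
 tiny=((393.2,223.1),(354.5,264.4),.066),med=((302.9,216.6),(302,213.6),.022))
for k,(a,b,z) in P.items(): print(k,plane(T,a,z).round(4),plane(S,b,z).round(4),tri(T,a,S,b).round(4))
E
```

```text
jl [ 0.5291 -0.3666] [ 0.5288 -0.3673] [ 0.5294 -0.367   0.0831]
jm [0.5852 0.3599] [0.5861 0.3586] [0.5861 0.3599 0.0732]
js [0.6291 0.1121] [0.6308 0.1125] [0.6292 0.1117 0.0651]
jt [ 0.6424 -0.1078] [ 0.6435 -0.1087] [ 0.6431 -0.1082  0.0536]
tiny [ 0.4317 -0.1763] [ 0.4327 -0.1768] [ 0.4322 -0.1766  0.0661]
med [0.4572 0.0548] [0.4589 0.0566] [0.4571 0.0546 0.0246]
```

```bash
cat >> h.py <<'E'
OFF=.182-.0105   # TCP above lid top when gripping the disc edge
def pick(r,xy,ztop,yaw=90,sq=15):
    o=[180,0,yaw]; z=ztop+OFF
    r.reach([*xy,z+.05],o); r.servo_line([*xy,z],speed=.12); r.grab(sq)
    print('open',r.sense()['opening'],'F',r.sense()['contact_force'].round(1)); r.servo_line([*xy,z+.07],speed=.15)
    s=r.sense();print('held',s['opening'],s['gripper_force'],s['clock'])
def place(r,xy,rim,yaw=90):
    o=[180,0,yaw]; z=rim+.012+OFF
    r.reach([*xy,z+.04],o); r.servo_line([*xy,z+.012],speed=.12)
    for dz in(.006,.003,.0008):
        r.servo_line([*xy,z+dz],speed=.04); s=r.sense(); print(dz,s['contact_force'].round(1),s['tcp_pos'].round(4))
    r.let_go(); r.servo_line([*xy,z+.06],speed=.15); print(r.sense()['clock'])
def snap(r,tag):
    for n in("side","top"):
        s=r.snapshot(n); pickle.dump(s,open(n+'.pkl','wb')); cv2.imwrite(f'pics/{n}{tag}.png',s['frame'][:,:,::-1])
def crops(tag,pts,k=4,h=25):
    T=[cv2.resize(pickle.load(open(n+'.pkl','rb'))['frame'][v-h:v+h,u-h:u+h,::-1],None,fx=k,fy=k,interpolation=cv2.INTER_CUBIC) for n,u,v in pts]
    cv2.imwrite(f'pics/{tag}.png',np.hstack(T))
E
python3 - <<'E'
from station import r
from h import *
pick(r,(.4322,-.1766),.066)
r.reach([.6428,-.1080,.054+.012+OFF+.04],[180,0,90])
snap(r,'1'); crops('c1',[('top',389,225),('side',353,275),('top',364,148),('side',397,216)])
E
```

```text
open 0.035641501961541984 F [ 0.2  0.3 -0.7]
held 0.0356135876541395 14.99973937869072 4.825
```

View pics/c1.png

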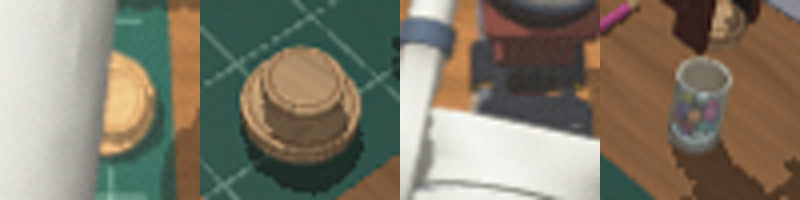

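Side view: the tiny lid is held above its jar, consistent with the axis. The small lid is still on the large one. I'll set the tiny lid down.

Run:
```python
from station import r
from h import *
place(r,(.6428,-.1080),.054)
r.reach([.45,0.0,.35],[180,0,90])
snap(r,'2'); crops('c2',[('top',389,225),('side',353,275),('top',364,148),('side',397,216)])
```

```text
0.006 [ 0.4 -0.5 -0.2] [ 0.6428 -0.108   0.2436]
0.003 [ 0.5  0.4 -0.2] [ 0.6427 -0.108   0.2403]
0.0008 [-0.4  0.2 -1. ] [ 0.6427 -0.108   0.2381]
8.725
```

View pics/c2.png

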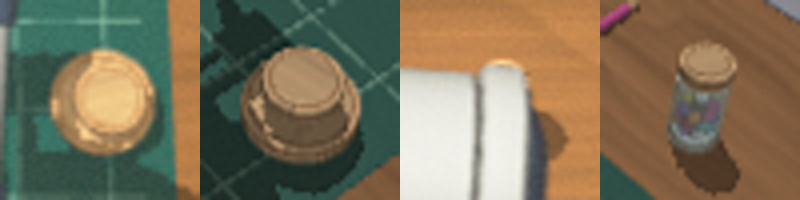

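The tiny lid sits level on its jar in the side view. The small lid's top face is at crop (110,98) in top and (103,80) in side. I'll compute its position and move it.

Run:
```python
from station import r
from h import *
T=pickle.load(open('top.pkl','rb'));S=pickle.load(open('side.pkl','rb'))
f=lambda c,u,v:((c[0]+.5)/4-.5+u-25,(c[1]+.5)/4-.5+v-25)
a=plane(T,f((110,98),389,225),.044);b=plane(S,f((103,80),353,275),.044);print(a,b)
pick(r,(a+b)/2,.044)
place(r,(.6298,.1121),.064)
r.reach([.45,0.15,.35],[180,0,90])
snap(r,'3'); crops('c3',[('top',389,225),('side',353,275),('top',303,217),('side',339,174)])
```

```text
[ 0.43229671 -0.17472966] [ 0.43336409 -0.17467245]
open 0.04677380082225939 F [-0.9 -0.3 -0.4]
held 0.046551400204215186 14.999959766864777 12.4333
0.006 [ 0.1 -0.1  1. ] [0.6298 0.112  0.2537]
0.003 [-0.5 -0.4 -1.1] [0.6297 0.1122 0.2503]
0.0008 [ 0.3  1.1 -1.3] [0.6298 0.1121 0.2481]
16.2667
```

View pics/c3.png

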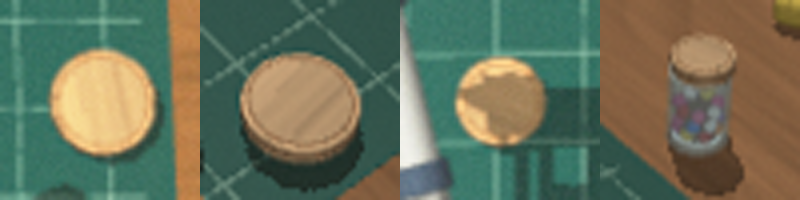

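The small lid is home. The large lid's face is at crop (103,102) in top and (100.5,101) in side. I'll do the large lid, then the medium.

Run:
```python
from station import r
from h import *
T=pickle.load(open('top.pkl','rb'));S=pickle.load(open('side.pkl','rb'))
f=lambda c,u,v:((c[0]+.5)/4-.5+u-25,(c[1]+.5)/4-.5+v-25)
a=plane(T,f((103,102),389,225),.022);b=plane(S,f((100.5,101),353,275),.022);print(a,b)
pick(r,(a+b)/2,.022)
place(r,(.5290,-.3669),.084)
pick(r,(.4577,.0554),.022)
place(r,(.5857,.3594),.074)
r.reach([.36,0.0,.4],[180,0,90])
snap(r,'4'); crops('c4',[('top',462,187),('side',450,306),('top',188,168),('side',278,139)])
```

```text
[ 0.43286633 -0.17376996] [ 0.4344092 -0.1736506]
open 0.06883192115331924 F [-1.2  0.2  3.7]
held 0.06864674175820926 14.999932050704956 20.05
0.006 [-0.4 -0.2  0. ] [ 0.529  -0.3668  0.2737]
0.003 [-1.1  1.1 -0.2] [ 0.5288 -0.3669  0.2704]
0.0008 [-4.6  1.6  3.8] [ 0.5286 -0.367   0.2686]
23.175
open 0.05757345272837327 F [0.1 0.6 2.2]
held 0.057819193942428695 14.999928027391434 26.55
0.006 [ 0.7 -0.3 -1.3] [0.5857 0.3593 0.2637]
0.003 [-1.5  0.4  0.4] [0.5855 0.3596 0.2604]
0.0008 [-2.4 -0.3  1.6] [0.5855 0.3596 0.2584]
30.1917
```

View pics/c4.png

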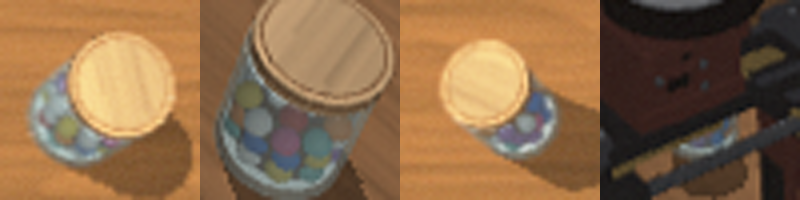

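View pics/side4.png

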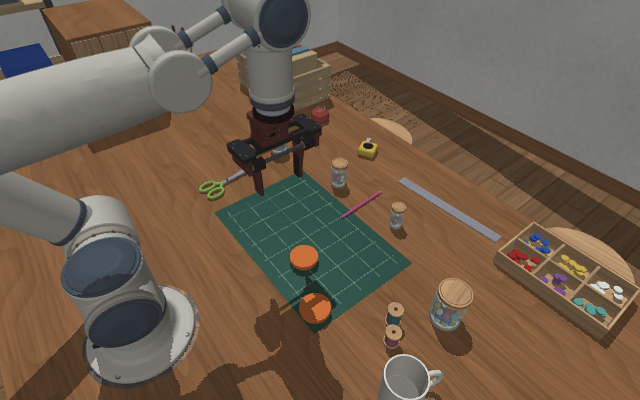

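The tiny, small and large lids are on. The gripper hides the medium jar in the side view, so I'll move away and look again, larger and with projected expected top-disc outlines.

Run:
```python
from station import r
from h import *
r.reach([.36,-.1,.5],[180,0,90])
snap(r,'5')
J=[(.529,-.3669,.096,.0345),(.5857,.3594,.086,.029),(.6298,.1121,.076,.0235),(.6428,-.108,.066,.018)]
rows=[]
for n in('top','side'):
    s=pickle.load(open(n+'.pkl','rb')); K=np.array([[s['fx'],0,s['cx']],[0,s['fy'],s['cy']],[0,0,1]]);row=[]
    for x,y,z,R in J:
        a=np.linspace(0,2*np.pi,24,endpoint=False);p=np.c_[x+R*np.cos(a),y+R*np.sin(a),0*a+z]
        q=cv2.projectPoints(p,cv2.Rodrigues(np.array(s['R']))[0],np.array(s['t']),K,np.array(s['dist_coeffs']))[0][:,0]
        c=q.mean(0).astype(int)-[0,-5]; o=c-[25,25]
        im=cv2.resize(s['frame'][o[1]:o[1]+50,o[0]:o[0]+50,::-1],(200,200),interpolation=cv2.INTER_CUBIC)
        for u in q: im[tuple(np.clip(((u-o+.5)*4).astype(int)[::-1],0,199))]=(0,0,255)
        row.append(im)
    rows.append(np.hstack(row))
cv2.imwrite('pics/c5.png',np.vstack(rows))
```

```text
(no output)
```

View pics/c5.png

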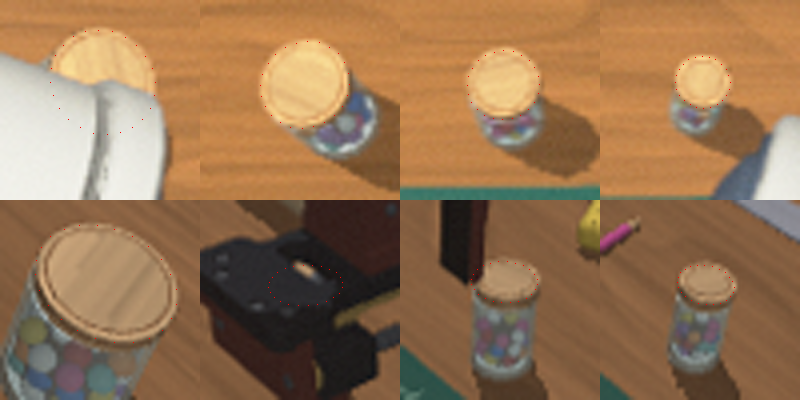

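Projected outlines match every visible lid. The medium jar is still hidden in the side view, so one more look at it.

Run:
```python
from station import r
from h import *
r.reach([.55,-.1,.3],[180,0,90])
snap(r,'6'); crops('c6',[('side',278,139),('top',188,168)],k=6)
```

```text
(no output)
```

View pics/c6.png

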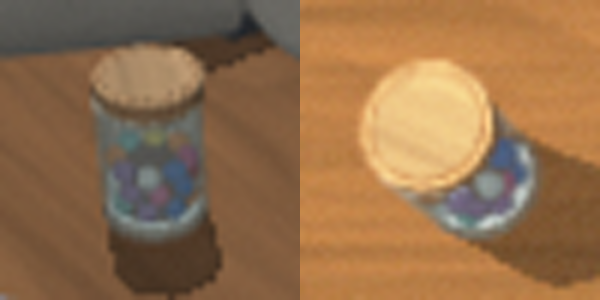

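The medium lid sits level and home on its jar, at crop (148,75) in the side view.

```bash
python3 -c "
from station import r
r.wait(.3);print(r.hand_in(),r.sense()['clock'])"
```

```text
the job is handed in; nothing more can be done
the job is handed in; nothing more can be done
```

I've handed the job in: all four lids look level and fully home on the jars of their own size, with the pile taken apart from the top down and the jars still where they stood.

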